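# Load the sample rack in reverse order

### The arm

A 6-joint arm with a two-finger parallel gripper is mounted at the origin on the work surface. World frame = base frame: x ahead of the robot, y to its left, z up, the work surface at z = 0. Lengths are in m, angles in degrees, forces in N, time in s.
With the tool pointing down it reaches from about 0.325 to 0.85 m from the base axis. Payload 4.4 kg.
Tool frame: the origin (TCP) lies between the finger pads; the fingertips stand 14 mm ahead of it and the grasp point (between the pads) lies 5 mm behind it; z points along the fingers, y is the line along which they close (so a half turn about z gives the same grasp; the last joint's range is limited). The gripper opens to 94 mm and grips with 3 to 60 N. Pads are 16 mm wide; open, the fingers measure 119 mm over their backs; the gripper's body (75 mm by 177 mm) begins 78 mm behind the grasp point.
Start: joints at [62.08, 11.837, 88.321, -0, 79.842, -8.623], TCP at [0.19, 0.543, 0.219] pointing down, gripper open.
Joint ranges: [-156.59, 156.59], [-49.26, 127.26], [12.9, 141.05], [-63.56, 243.56], [4.71, 150.69], [-161.64, 161.64]. Speed limits (degrees/s): [159.86, 159.86, 180, 180, 180, 180].

### API

Orientations are given as [roll, pitch, yaw] about the fixed x, y, z axes, in that order (R = Rz(yaw) Ry(pitch) Rx(roll)).
In Python, from rig import env gives the robot as it stands. Calls block until the motion is done:
- env.move_to(position, orientation): joint-space move of the TCP to a pose.
- env.move_straight(position, frame=None, velocity=0.15): straight line of the TCP; frame=None keeps the orientation; velocity is the mean speed in m/s.
- env.movej(angles): joint-space move.
- env.ungrasp() and env.close_gripper(newtons=None): open the fingers fully, or close them until they stop; newtons is the grip in N (None keeps the last).
- env.wait(seconds).
- env.ik(position, orientation): joint angles nearest the present ones, or None.
- env.get_state(): the state.
- env.capture(name): name is "scene" or "top"; returns a dict with "image" (400x640x3 uint8, red, green, blue), "camera_matrix" (3x3 intrinsics, pixels), "origin" and "rotation" of the camera in the world. Camera axes: x right, y up, looking along -z (the intrinsics and any distortion apply to the point x, -y, -z); pixel columns grow to the right and rows downward; lengths in m; the calibration is good to about 2 mm. A picture is of the moment at which its call begins. There is no depth.
A pose or a line that the arm cannot do raises env.IKError and nothing moves.
- env.job_done(): hands the job in; it is judged then, once.
Trained networks look in the newest picture that a camera, given by its name, has taken for a name from the list of things; names that differ only in an ending like _2 or _b are one class to them, and where a whole thing is asked for, a point or a joint stands for the part that bears it (a point fixed in the world has none). Each returns a list of dicts, best first, with "p" (0 to 1); they miss things now and then, are a little off and sometimes report something else, mostly with a low value. They report only what shows in the picture. A call takes as long as a camera call. They do not tell look-alikes from the thing itself.
- env.masks_of(camera, target): "mask" (400x640 bool, what is visible of it) and "centre" ([column, row] in pixels, amid what is visible of it).
The state is a dict: "time_s": time; "q": joint angles; "dq": joint speeds; "joint_torque": joint torques, N m; "eef_pos": TCP position; "tool_rot": TCP orientation; "contact_force": force on the tool from outside, world axes, zero at the start; "wrist_torque": the same for the moment, N m; "grip_width": opening from 0.0 (shut) to 1.0 (fully open); "finger_force": force on a finger pad.
Only numpy, scipy, OpenCV 4.12 (cv2) and the standard library are available. Lean on these libraries where they do the work, as an engineer would, in place of code of your own. Each camera call takes 0.05 s, during which the arm holds its last target. There are 200 camera calls.

### The job

Move the four red-capped sample containers from the pucks of the lane into the white rack, one to a bay, in reverse order counted from the two marked ends: the container nearest the reader pillar goes into the bay furthest from the rack's carrying handle, the next one beside it, and so on, so that the one furthest from the reader ends up next to the handle. Keep them upright and set each down gently on the floor of its bay, without dropping it.

Things in the scene. Friction and masses are not known exactly. Their poses are not given: they have to be found in the camera images.
- tall_bottle: Sample container, loose, stands upright: the tallest container: a plain white cylinder 38 mm across up to 70 mm height, then a short shoulder and a red cap 28 mm across; 97 mm tall in all. About 110 g. Round about its own z; origin at the centre of its underside, z up. Any yaw will do.
- wide_jar: Sample container, loose, stands upright: the widest container: a squat white jar 44 mm across with a full-width red lid 45 mm across; 70 mm tall in all, lid from 55 mm up. About 120 g. Round about its own z; origin at the centre of its underside, z up. Any yaw will do.
- small_vial: Sample container, loose, stands upright: the smallest container: a slim white vial 30 mm across with a full-width red cap 31 mm across; 62 mm tall in all, cap from 50 mm up. About 60 g. Round about its own z; origin at the centre of its underside, z up. Any yaw will do.
- necked_bottle: Sample container, loose, stands upright: a white bottle 40 mm across up to 56 mm height, then a sloping shoulder and a thin neck with a small red cap 18 mm across; 88 mm tall in all. About 100 g. Round about its own z; origin at the centre of its underside, z up. Any yaw will do.
- puck_tall_bottle: Fixed round black puck (a dish) in the lane in which the tall bottle stands at the start (within 2 mm of its centre). All four look alike: 62 mm across, 13 mm high, 54 mm inside, inner floor 8 mm above the underside. Origin: centre of its underside, 6 mm above the bench; z up. The four stand in a straight row 75 mm apart, in any order, and never move.
- puck_wide_jar: Fixed round black puck (a dish) in the lane in which the wide jar stands at the start (within 2 mm of its centre). All four look alike: 62 mm across, 13 mm high, 54 mm inside, inner floor 8 mm above the underside. Origin: centre of its underside, 6 mm above the bench; z up. The four stand in a straight row 75 mm apart, in any order, and never move.
- puck_small_vial: Fixed round black puck (a dish) in the lane in which the small vial stands at the start (within 2 mm of its centre). All four look alike: 62 mm across, 13 mm high, 54 mm inside, inner floor 8 mm above the underside. Origin: centre of its underside, 6 mm above the bench; z up. The four stand in a straight row 75 mm apart, in any order, and never move.
- puck_necked_bottle: Fixed round black puck (a dish) in the lane in which the necked bottle stands at the start (within 2 mm of its centre). All four look alike: 62 mm across, 13 mm high, 54 mm inside, inner floor 8 mm above the underside. Origin: centre of its underside, 6 mm above the bench; z up. The four stand in a straight row 75 mm apart, in any order, and never move.
- reader: Fixed grey pillar (50 mm across the lane, 30 mm along it, 70 mm high) with a dark window, at either end of the lane; its centre is 52.5 mm from that of the nearest puck. The other end of the lane has only a flat steel stop 12 mm high. Origin: centre of its underside, 6 mm above the bench.
- rack: Fixed rack, white walls, grey floor, 80 (x) by 304 mm (y), nearer or further than the lane, about 0.2 m from it. Origin: centre of underside, z up. Bay centres x = 0, y = +112.5, +37.5, -37.5, -112.5 mm; each 72 (x) by 71 mm inside, floor 4 mm above the underside; walls 4 mm thick, 16 mm high. Carrying handle, a steel loop at the +y end: y = +166 mm, 57 mm high, 66 mm wide.
Things that resemble listed ones, but are neither listed nor needed, are in the scene too. Leave any brown or purple look-alike of the small_vial alone.

How it is judged:
By the outcome, as a careful person would: the job done as asked, in the order asked, and still so for the second after the job is handed in, with the robot touching nothing.
It also fails if it takes over 109 s, if anything falls off the work surface, if the arm or the gripper's body presses on something with over 40 N, if the wrist force passes 120 N, or if a joint passes its speed limit or range.

## Working session

There is one attempt and no reset: what is moved stays moved. The work goes in short steps, each a Python script; the robot and the scene stay as the last script left them, time stands still between calls to the robot, and variables do not carry over. Pictures are saved under pics/ and viewed, at most 14 in all, crops included, and the job is handed in when it is done.

```bash
mkdir -p pics; ls; python3 - <<'E'
from rig import env
import cv2
for n in("scene","top"):
    c=env.capture(n); cv2.imwrite(f"pics/{n}0.png",c["image"][...,::-1])
    print(n,c["camera_matrix"],c["origin"],c["rotation"],[k for k in c])
    for t in("tall_bottle","wide_jar","small_vial","necked_bottle","reader","rack","puck_tall_bottle"):
        print(t,[(round(d["p"],2),[round(float(v)) for v in d["centre"]],int(d["mask"].sum())) for d in env.masks_of(n,t)])
E
```

```text
pics
scene [[416.58430754   0.         319.5353468 ]
 [  0.         416.58430754 205.65739459]
 [  0.           0.           1.        ]] [ 0.8247019  -0.35186295  0.74490033] [32.67334069  0.32406201 34.82948844] ['image', 'camera_matrix', 'origin', 'rotation']
tall_bottle [(0.89, [362, 224], 651)]
wide_jar [(0.56, [385, 200], 701)]
small_vial [(0.9, [340, 256], 411), (0.84, [273, 270], 462), (0.73, [324, 203], 394), (0.58, [401, 181], 555)]
necked_bottle [(0.69, [317, 290], 635)]
reader [(0.82, [400, 184], 579)]
rack [(0.55, [293, 173], 4964)]
puck_tall_bottle [(0.59, [367, 245], 345), (0.47, [398, 182], 594)]
top [[426.63454795   0.         321.36275149]
 [  0.         426.63454795 195.36209655]
 [  0.           0.           1.        ]] [0.51851714 0.02638604 0.69555214] [  3.1719858   -2.31090606 -91.11707281] ['image', 'camera_matrix', 'origin', 'rotation']
tall_bottle [(0.78, [311, 120], 718)]
wide_jar [(0.77, [258, 120], 981)]
small_vial [(0.6, [354, 124], 478), (0.58, [412, 181], 532), (0.58, [303, 187], 334), (0.33, [310, 121], 724)]
necked_bottle [(0.72, [408, 125], 796)]
reader [(0.94, [228, 122], 1032)]
rack [(0.62, [266, 264], 10991), (0.59, [271, 139], 391)]
puck_tall_bottle [(0.76, [306, 138], 494)]
```

View pics/scene0.png

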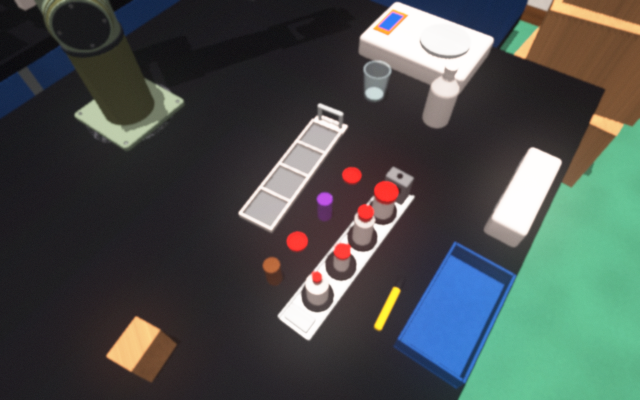

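View pics/top0.png

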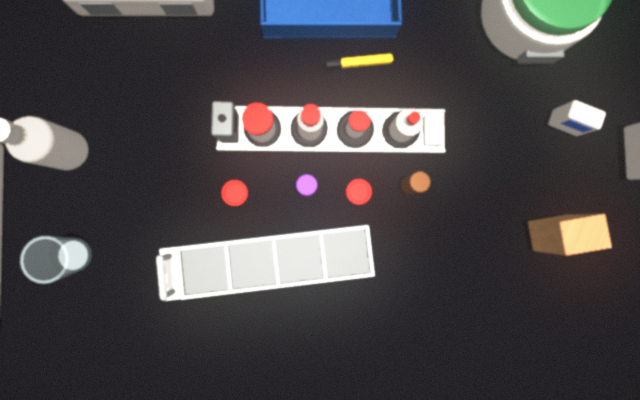

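The top view (right is about −y, up is +x) shows the reader at (228,122). From it, the row runs wide jar (258,120), tall bottle (311,120), small vial (354,124), necked bottle (408,125). The rack is nearer the robot, with its handle at the left end (166,275).

There are three small_vial candidates. The red-capped one on the lane at (354,124) is the real one. The purple (307,185) and brown (412,181) ones are look-alikes, and the red discs at (234,193) and (359,191) are clutter.

Next I'll measure positions.

```bash
cat > meas.py <<'E'
import numpy as np, cv2
from scipy.optimize import minimize, least_squares
from scipy.spatial.transform import Rotation as Ro
def proj(c,P):
    R=Ro.from_euler('xyz',c["rotation"],degrees=True).as_matrix()
    q=(np.atleast_2d(P)-c["origin"])@R
    q=q*[1,-1,-1]; K=np.array(c["camera_matrix"]); u=q@K.T
    return u[:,:2]/u[:,2:]
def ray(c,uv,z):
    R=Ro.from_euler('xyz',c["rotation"],degrees=True).as_matrix()
    d=np.linalg.inv(c["camera_matrix"])@[uv[0],uv[1],1]; d=R@(d*[1,-1,-1])
    o=np.array(c["origin"]); return (o+d*(z-o[2])/d[2])[:2]
def hullcen(c,xy,circs):
    t=np.linspace(0,2*np.pi,48,endpoint=False)
    P=np.vstack([np.c_[xy[0]+r*np.cos(t),xy[1]+r*np.sin(t),0*t+z] for r,z in circs])
    h=cv2.convexHull(proj(c,P).astype(np.float32)); m=cv2.moments(h)
    return np.array([m['m10'],m['m01']])/m['m00'],m['m00']
def colormask(img,col,near,rad=25):
    h=cv2.cvtColor(img,cv2.COLOR_RGB2HSV).astype(int); H,S,V=h[...,0],h[...,1],h[...,2]
    m={'red':((H<7)|(H>172))&(S>150)&(V>90),'purple':(H>120)&(H<165)&(S>80)&(V>60),'brown':(H>4)&(H<20)&(S>90)&(V>50)}[col].astype(np.uint8)
    n,l,s,cc=cv2.connectedComponentsWithStats(m)
    best=min((i for i in range(1,n) if s[i,4]>20),key=lambda i:np.hypot(*(cc[i]-near)))
    return cc[best],s[best,4]
def fit(c,cen,circs):
    x0=ray(c,cen,circs[0][1])
    return least_squares(lambda x:hullcen(c,x,circs)[0]-cen,x0,x_scale=.01,diff_step=1e-3).x
E
python3 - <<'E'
from meas import *; from rig import env
C={n:env.capture(n) for n in("top","scene")}
B=.014
T={'jar':('red',(258,117),(386,191),[(.0225,B+.055),(.0225,B+.07)]),
'tall':('red',(311,114),(365,212),[(.014,B+.075),(.014,B+.097)]),
'vial':('red',(358,121),(342,250),[(.0155,B+.05),(.0155,B+.062)]),
'neck':('red',(413,118),(316,278),[(.009,B+.075),(.009,B+.088)]),
'disc1':('red',(234,193),(351,175),[(.02,.002),(.02,0.004)]),
'disc2':('red',(359,191),(297,241),[(.02,.002),(.02,0.004)]),
'purple':('purple',(307,185),(324,200),[(.0155,.05),(.0155,.062)]),
'brown':('brown',(420,182),(271,265),[(.0155,.05),(.0155,.062)])}
for k,(col,a,b,ci) in T.items():
    for n,nr in(('top',a),('scene',b)):
        cen,A=colormask(C[n]["image"],col,nr); x=fit(C[n],cen,ci)
        print(k,n,cen.round(1),A,round(hullcen(C[n],x,ci)[1]),x.round(4))
# rack
def render(c,p):
    s,co=np.sin(p[2]),np.cos(p[2])
    W=lambda q:proj(c,np.c_[p[0]+co*q[:,0]-s*q[:,1],p[1]+s*q[:,0]+co*q[:,1],q[:,2]])
    box=lambda cx,cy,hx,hy,z:np.array([[cx+i*hx,cy+j*hy,z] for i,j in((-1,-1),(1,-1),(1,1),(-1,1))])
    im=np.zeros((400,640),np.uint8)
    f=lambda P,v,tgt:cv2.fillConvexPoly(tgt,(cv2.convexHull(P.astype(np.float32))*16).round().astype(int),v,shift=4,lineType=cv2.LINE_AA)
    f(W(np.vstack([box(0,0,.04,.152,z) for z in(0,p[3])])),230,im)
    for y in(.1125,.0375,-.0375,-.1125):
        a=np.zeros_like(im);b=np.zeros_like(im)
        f(W(box(0,y,.036,.0355,.004)),255,a); f(W(box(0,y,.036,.0355,p[3])),255,b)
        w=np.minimum(a,b)/255.; im=(im*(1-w)+150*w).astype(np.uint8)
    # compare region: exclude handle end
    reg=np.zeros_like(im); f(W(np.vstack([box(0,-.01,.06,.160,z) for z in(0,p[3])])),1,reg)
    return im,reg>0
for z in(.016,.020):
  for ns in(("top",),("scene",),("top","scene")):
    def cost(v):
        t=0
        for n in ns:
            im,reg=render(C[n],[v[0],v[1],v[2],z]); g=cv2.cvtColor(C[n]["image"],cv2.COLOR_RGB2GRAY)
            t+=1-np.corrcoef(cv2.GaussianBlur(im,(3,3),0)[reg],g[reg])[0,1]
        return t
    a,b=ray(C['top'],(372,253),.016),ray(C['top'],(178,273),.016); m=(a+b)/2
    th=np.arctan2(*(-(b-a))[[0]],(b-a)[1]) if 0 else np.arctan2(-(b-a)[0],(b-a)[1])
    v0=np.array([*m,th]); S=v0+np.vstack([[0,0,0],np.diag([.012,.012,.05])])
    r=minimize(cost,v0,method='Nelder-Mead',options=dict(initial_simplex=S,xatol=1e-5,fatol=1e-6))
    print('rack',z,ns,r.x.round(4),np.degrees(r.x[2]).round(2),round(r.fun,4))
for k,n in(('top','reader'),('scene','reader')):
    d=env.masks_of(k,n)[0]; print('reader',ray(C[k],d["centre"],.06).round(3))
E
```

```text
jar top [257.3 118.2] 740 822 [0.6665 0.092 ]
jar scene [385.8 191.6] 462 450 [0.6642 0.0978]
tall top [310.2 113.3] 241 381 [0.667  0.0153]
tall scene [365.  211.9] 218 258 [0.6614 0.0213]
vial top [358.9 120.5] 284 378 [ 0.6633 -0.0576]
vial scene [342.2 251.1] 212 262 [ 0.6633 -0.0553]
neck top [413.2 117.8] 86 160 [ 0.6605 -0.1326]
neck scene [316.4 277. ] 72 118 [ 0.6603 -0.1312]
disc1 top [234.1 192.5] 576 489 [0.5634 0.1386]
disc1 scene [351.4 175.2] 291 214 [0.5616 0.1426]
disc2 top [358.7 191.3] 512 471 [ 0.562  -0.0634]
disc2 scene [296.7 241. ] 365 285 [ 0.5597 -0.0587]
purple top [306.1 184.7] 422 347 [0.5698 0.0224]
purple scene [324.4 205.7] 459 216 [0.577 0.014]
brown top [416.3 182.5] 524 367 [ 0.5705 -0.1446]
brown scene [272.3 269.9] 455 267 [ 0.5776 -0.1515]
rack 0.016 ('top',) [0.4524 0.0727 0.0947] 5.42 0.0168
rack 0.016 ('scene',) [0.4493 0.0794 0.0922] 5.29 0.0368
rack 0.016 ('top', 'scene') [0.4513 0.0777 0.0908] 5.2 0.1148
rack 0.02 ('top',) [0.4527 0.0732 0.094 ] 5.39 0.0197
rack 0.02 ('scene',) [0.4504 0.0792 0.0898] 5.15 0.0636
rack 0.02 ('top', 'scene') [0.4519 0.0772 0.0934] 5.35 0.1191
reader [0.662 0.143]
reader [0.671 0.146]
```

Both cameras agree to within a few mm, and the row fits 75 mm spacing with x about 0.665 to 0.660. The rack sits at about (0.4515, 0.0765), yaw 5.3°. I'll move the jar first.

```bash
cat > act.py <<'E'
import numpy as np
from rig import env
SRC={'jar':(.6655,.0940),'tall':(.664,.0185),'vial':(.6625,-.0565),'neck':(.6605,-.1315)}
H={'jar':.040,'tall':.044,'vial':.038,'neck':.040}
BAY={'jar':-.1125,'tall':-.0375,'vial':.0375,'neck':.1125}
RACK=(.4515,.0765,np.radians(5.3))
def yaw_near(p,base):
    q=np.array(env.get_state()["q"]); best=None
    for y in(base,base-180):
        s=env.ik(p,[180,0,y])
        if s is not None and(best is None or abs(s[5])<best[0]): best=(abs(s[5]),y)
    return best[1]
def above(xy,z,base):
    p=[*xy,z]; env.move_to(p,[180,0,yaw_near(p,base)])
def st(tag):
    s=env.get_state(); print(tag,'t',round(s["time_s"],2),'pos',np.round(s["eef_pos"],4),'F',np.round(s["contact_force"],2),'w',round(s["grip_width"]*94,1),'ff',np.round(s["finger_force"],1)); return s
def transfer(k):
    xy=SRC[k];h=H[k]
    above(xy,.19,88.7)
    env.move_straight([*xy,.014+h-.005],velocity=.12)
    st('pre'); env.close_gripper(12); st('grip')
    env.move_straight([*xy,.20],velocity=.12); s=st('lift')
    if s["grip_width"]*94<20: print('MISSED'); return
    x,y,a=RACK; b=BAY[k]; d=(x-b*np.sin(a),y+b*np.cos(a))
    above(d,.20,95.3)
    zt=.004+h-.005
    env.move_straight([*d,zt+.006],velocity=.12); f0=st('near')["contact_force"][2]
    z=zt+.003
    while z>zt-.004:
        env.move_straight([*d,z],velocity=.02); f=env.get_state()["contact_force"][2]
        if f-f0>1.5: break
        z-=.001
    st(f'touch {z-zt:.4f}'); env.ungrasp(); st('open')
    env.move_straight([*d,.19],velocity=.15); st('done '+k)
E
python3 - <<'E'
from act import *; import cv2
transfer('jar')
c=env.capture("scene"); cv2.imwrite("pics/s1.png",cv2.resize(c["image"][80:360,200:500,::-1],None,fx=2,fy=2))
E
```

```text
pre t 4.66 pos [0.6665 0.094  0.0502] F [0.35 0.08 0.85] w 93.8 ff 0.0
grip t 5.47 pos [0.6655 0.094  0.049 ] F [-0.4  -0.43 -0.56] w 44.6 ff 12.0
lift t 6.88 pos [0.6648 0.094  0.1986] F [ 0.95 -1.05 -1.33] w 44.7 ff 12.0
near t 9.28 pos [ 0.4627 -0.0357  0.0458] F [-0.19  0.9  -1.53] w 44.7 ff 12.0
touch -0.0010 t 10.58 pos [ 0.4622 -0.0355  0.0387] F [-1.44  1.31  5.12] w 44.2 ff 12.0
open t 11.47 pos [ 0.4619 -0.0355  0.038 ] F [-0.73 -0.8   0.12] w 93.9 ff 0.0
done jar t 12.64 pos [ 0.4611 -0.0353  0.189 ] F [ 0.48 -0.09 -0.03] w 94.2 ff 0.0
```

View pics/s1.png

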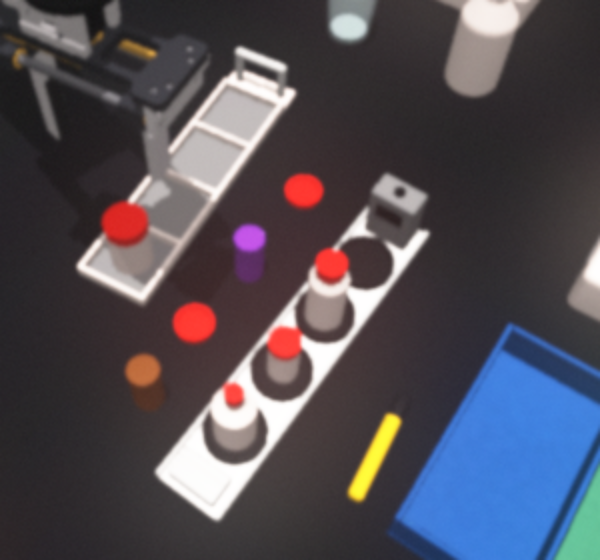

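The jar stands upright in the bay furthest from the handle (crop 125,240), and the lane is undisturbed. I'll carry on with the other three the same way.

```bash
python3 - <<'E'
from act import *; import cv2
for k in('tall','vial','neck'): transfer(k)
env.move_to([.19,.543,.219],[180,0,yaw_near([.19,.543,.219],70)])
st('end')
a=env.capture("scene")["image"][80:340,200:460,::-1]; b=env.capture("top")["image"][90:350,140:400,::-1]
cv2.imwrite("pics/end.png",cv2.resize(np.hstack([a,b]),None,fx=1.5,fy=1.5))
E
```

```text
pre t 14.83 pos [0.665  0.0184 0.0542] F [-0.88 -0.18  0.03] w 93.9 ff 0.0
grip t 15.73 pos [0.664  0.0185 0.053 ] F [-0.73 -0.56 -0.08] w 38.0 ff 12.0
lift t 17.11 pos [0.6632 0.0186 0.1986] F [ 0.75  0.79 -1.77] w 38.0 ff 12.0
near t 19.37 pos [0.4558 0.0391 0.0497] F [ 0.77  0.26 -1.41] w 38.0 ff 12.0
touch -0.0010 t 20.67 pos [0.4551 0.0392 0.0428] F [-3.01 -0.63  5.24] w 37.9 ff 12.0
open t 21.65 pos [0.455  0.0391 0.042 ] F [0.27 0.08 0.05] w 93.9 ff 0.0
done tall t 22.78 pos [0.4541 0.0392 0.1889] F [-0.81 -0.26  0.18] w 94.3 ff 0.0
pre t 25.03 pos [ 0.6635 -0.0567  0.0482] F [ 0.25 -0.07 -0.13] w 94.1 ff 0.0
grip t 26.02 pos [ 0.6625 -0.0565  0.0469] F [ 0.67 -0.47  0.78] w 30.3 ff 12.0
lift t 27.45 pos [ 0.6618 -0.0564  0.1987] F [ 0.21 -0.14 -0.12] w 30.3 ff 12.0
near t 29.98 pos [0.4489 0.1139 0.0437] F [ 0.61 -0.19 -0.66] w 30.4 ff 12.0
touch -0.0010 t 31.27 pos [0.4485 0.1139 0.0366] F [-1.32  0.46  4.18] w 30.8 ff 12.0
open t 32.34 pos [0.448  0.1138 0.036 ] F [ 0.75 -0.87  0.81] w 93.8 ff 0.0
done vial t 33.52 pos [0.4472 0.1138 0.189 ] F [ 0.08  0.57 -0.12] w 94.0 ff 0.0
pre t 36.08 pos [ 0.6614 -0.1318  0.0502] F [-0.34 -0.65 -0.47] w 94.1 ff 0.0
grip t 36.95 pos [ 0.6605 -0.1315  0.049 ] F [ 0.7   0.23 -0.67] w 39.2 ff 12.0
lift t 38.36 pos [ 0.6598 -0.1313  0.1986] F [-0.13 -0.57 -0.75] w 39.0 ff 12.0
near t 41.24 pos [0.4419 0.1887 0.0458] F [-0.27  0.22  0.3 ] w 39.3 ff 12.0
touch -0.0010 t 42.54 pos [0.4412 0.1885 0.0388] F [-3.15 -0.76  6.28] w 39.3 ff 12.0
open t 43.5 pos [0.4411 0.1885 0.038 ] F [ 0.2  -0.11 -0.15] w 93.6 ff 0.0
done neck t 44.67 pos [0.4403 0.1883 0.1889] F [0.02 0.73 0.36] w 94.1 ff 0.0
end t 46.27 pos [0.1907 0.5425 0.2186] F [ 0.52  0.74 -0.17] w 94.4 ff 0.0
```

View pics/end.png

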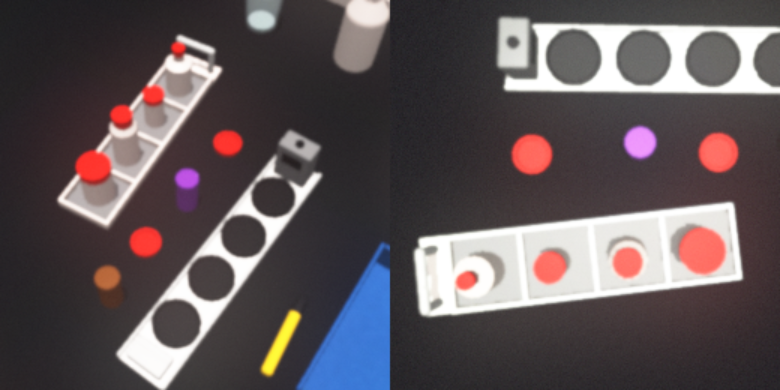

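All four stand upright, one to a bay. From the handle end they run necked bottle (178,75), vial (153,105), tall bottle (123,135), jar (95,180). The look-alikes haven't moved, so I'm handing in.

```bash
python3 -c "
from rig import env
print(env.job_done())"
```

```text
the job is handed in; nothing more can be done
None
```

The job is handed in: all four containers stand upright in the rack in reverse order, with the jar furthest from the handle, then the tall bottle, the vial and the necked bottle next to the handle; it took about 46 s of robot time.

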